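# Set and lock the ironworker's gap jig

## Task

Set the jig for the next candle stand: with closed fingers, roll the knurled brass wheel under a fingertip, stroke by stroke, until the gap has closed so far that the white index on the red jaw lines up with the red gauge mark on the black clip. Then push the black-knobbed lock lever fully over with a fingertip, away from the side it leans to now. Grasp nothing, move the jaw by its wheel only and not directly, and leave the gauge clip and the other ironwork on the bench where they are.

Things in the scene. Friction and masses are not known exactly. Their poses are not given: they have to be found in the camera images.
- jig: The setting jig, fixed to the bench but standing in a new place and turned a little each time: dark steel bed 130 x 360 x 15 mm (its x from -65 to 65, its y from -170 to 190), origin under the bed at bench height, z up. Along its own y stand, in this order: a blue anvil block (y -150 to -120, 55 mm high), the gap, the sliding red jaw, the knurled wheel (axis at y 75), the lock lever (y 157).
- wheel_top (a point): Topmost point of the knurled wheel, fixed on the jig at (0, 75, 88.8) mm (does not turn). A fingertip stroke across the top towards the jig's -y (towards the jaw) closes the gap, the other way opens it: 0.22 mm of jaw travel per mm of stroke (8 mm per rad). The rim is rigid and takes about 2 N to turn; 5 to 20 N of downward press is ample. It stays where it is left.
- wheel: The brass wheel: 74 mm in diameter over its 30 small steel ridges (every fifth white), 26 mm wide. Origin on its axis, which is level along the jig's x, 52 mm above the bench. It turns between two blue cheeks (32 mm apart inside, 48 mm over all, 64 mm long in y, 65 mm high), so its upper 24 mm are open from above. Its stop lies 41 mm of jaw travel from the start, beyond every mark.
- jaw: The red sliding jaw, 70 mm (x) x 40 mm (y) x 51 mm high, geared to the wheel, with two steel guide rods that run back past the wheel's cheeks at 26 mm height. Its origin lies on the jig's centre line at bench height in the plane of the jaw's front face, which looks to the jig's -y. It starts fully open with its front face at y -40 on the jig.
- jaw_index (a point): Tip of the white index bar on the jaw: a 4 mm wide bar along the front top edge that sticks out to the jig's +x side, 51.5 mm above the bench, at x 44 on the jig.
- gauge_mark (a point): Tip of the red pointer, 4 mm wide, on the black gauge clip beside the jaw, 51.5 mm above the bench, at x 47 on the jig; it points to the index bar (3 mm free between the tips). The clip is set each time 12 to 30 mm further along the jig's -y than the index at the start. The index is right when its jig y equals the mark's: the white and the red bar then form one straight line.
- lock (a joint): Angle of the lock lever, rad: 0 (start) leaning to the jig's -x, 0.5 upright, 1.0 fully over to the jig's +x. It stays where it is left and takes about 1.5 N at the knob.
- lock_tip (a point): Centre of the lever's black ball knob, 26 mm in diameter. The lever is 60 mm from pivot to ball; the pivot is on the jig at x 0, y 157, 37 mm above the bench, its axis along the jig's y. The knob starts at x -29, 90 mm above the bench, passes 97 mm at the middle and ends at x +29. The lever stands on a grey block 70 x 50 mm, 40 mm above the bench; the axle boss on it reaches up to 50 mm.
- collar: loose bystander; leave it where it is. Steel collar, 24 mm outside, 22 mm high, on the jig's bed in the gap, about 25 mm from the anvil block and clear of the jaw at every mark; origin under its centre.
- flux_tin: loose bystander; leave it where it is. Tin can with yellow label, 60 mm across, 75 mm high, beyond the jig; origin under its centre.
- candle_cup: loose bystander; leave it where it is. Dark iron cup, 72 mm across, 30 mm high, on the robot's side of the jig; origin under its centre.
- iron_ring: loose bystander; leave it where it is. Flat dark iron ring, 90 mm across, 8 mm high, beyond the jig; origin under its centre.
- candle_stand: loose bystander; leave it where it is. Three-cup dark iron candle stand, 150 mm high, 180 mm wide; origin under its foot.
- lantern: loose bystander; leave it where it is. Wire cage lantern, 130 mm across, 215 mm high; origin under its centre.
- hammer: loose bystander; leave it where it is. Hammer with wooden handle, 260 mm long, lying along its x; origin under its middle.
- spanner: loose bystander; leave it where it is. Steel spanner, 180 mm long, 8 mm high, lying along its x; origin under its middle.

How it is judged:
By the outcome, as a careful person would: the job done as asked, in the order asked, and still so for the second after the job is handed in, with the robot touching nothing.
It also fails if it takes over 61 s, if anything falls off the work surface, if the arm or the gripper's body presses on something with over 40 N, if the wrist force passes 120 N, or if a joint passes its speed limit or range.

## Robot

A 6-joint arm with a two-finger parallel gripper is mounted at the origin on the work surface. World frame = base frame: x ahead of the robot, y to its left, z up, the work surface at z = 0. Lengths are in mm, angles in degrees, forces in N, time in s.
With the tool pointing down it reaches from about 350 to 850 mm from the base axis. Payload 8.1 kg.
Tool frame: the origin (TCP) lies midway between the tips of the shut fingers; the grasp point (between the pads) lies 19 mm behind it; y points along the fingers, x is the direction in which the jaws open and shut, and the axes are right-handed (so a half turn about y gives the same grasp; the last joint's range is limited). The gripper opens to 85 mm and grips with 20 to 120 N. Pads are 22 mm wide; open, the fingers measure 114 mm over their backs; the gripper's body (76 mm by 85 mm) begins 54 mm behind the grasp point. The pads swing forward as they close: fully open they stand 13 mm farther back than shut.
Start: joints at [-82.128, 7.471, 85.268, -0, 87.261, -4.893], TCP at [132.597, -585.169, 231.292] pointing down, gripper open.
Joint ranges: [-169.43, 169.43], [-51.17, 129.36], [1.28, 143.12], [-76.62, 256.62], [0, 156.53], [-152.29, 152.29]. Speed limits (degrees/s): [136.94, 136.94, 159.86, 180, 180, 180].

## Interface

Orientations are given as [roll, pitch, yaw] about the fixed x, y, z axes, in that order (R = Rz(yaw) Ry(pitch) Rx(roll)).
In Python, from bench import r gives the robot as it stands.
- The arm moves only by the tool move_arm, never from a script. Its arguments are lists of equal length, an entry for each row: "linear": the shift along the tool's x, y, z normalised to -1 to 1, where 1 is 300 mm, a list of three; "twist": the turn, a rotation vector about the tool's x, y, z normalised to -1 to 1, where 1 is pi/2 rad, a list of three; "hand": the opening, from -1 (shut) to 1 (fully open). A call has 1 to 12 rows; each row is the pose to reach, as a shift and turn from the pose measured when the call began, along the tool's axes at that moment; what a row does not reach only later rows make up. A row lasts 1/12 s, in which the tool goes at most 41.7 mm and 7.16 degrees, less where a joint would pass 70% of its speed; a pose out of reach is approached as far as the arm can. A call with a number of a shift or a turn outside -1 to 1 is refused whole. A call with a gripper value outside its range is refused whole. The fingers move at their own pace and stop on an object; "force" is the grip in N (left out, the last holds). Time passes only in rows, so rows that repeat a pose let the fingers close. It gives the time, the measured TCP pose, the force and the opening at its end, in the units of the state.
- r.sense(): the state, without advancing time (a new reading comes with each control period).
- r.snapshot(name): name is "scene" or "top" or "wrist"; returns a dict with "frame" (400x640x3 uint8, red, green, blue), "range_z" (400x640 float32, mm along the optical axis (not along the pixel's ray), 0 where there is no reading), "intrinsics" (3x3 intrinsics, pixels), "R" (3x3) and "t" (3): a world point X has camera coordinates R X + t; the wrist camera has in their place "hand_eye" (4x4, takes a point from camera to tool coordinates, whose origin is the TCP and whose axes are the tool frame's). Camera axes: x right, y down, z forward; pixel columns grow to the right and rows downward; lengths in mm; the calibration is good to about 2 mm. A picture is of the moment at which its call begins: read the wrist's pose just before it.
- r.hand_in(): hands the job in, once; it reports no verdict.
The state is a dict: "time": time; "joint_pos": joint angles; "qd": joint speeds; "joint_efforts": joint torques, N m; "tool_pos": TCP position; "tcp_rot": TCP orientation; "ft_force": force on the tool from outside, world axes, zero at the start; "wrist_torque": the same for the moment, N m; "finger_gap": finger opening in mm.
Only numpy, scipy, OpenCV 4.12 (cv2) and the standard library are available. Lean on these libraries where they do the work, as an engineer would, in place of code of your own. Each camera call takes 0.05 s, during which the arm holds its last target. There are 200 camera calls.

## Working session

There is one attempt and no reset: what is moved stays moved. The work goes in short steps, Python scripts to look and compute and a tool call to move; the robot and the scene stay as the last step left them, time stands still between calls to the robot, and variables do not carry over. Pictures are saved under pics/ and viewed, on a budget of 10 in all, crops included, one or two more only if the job needs it, and the job is handed in when it is done.

Besides the shell and the picture viewer there is one more tool, called after "Request:" as name(argument=value, ...) on one line, values as JSON. move_arm: Moves the arm, as the interface text tells. Scaled input: -1 to 1 covers 300 mm each way for a shift and pi/2 rad each way for a turn. Its arguments: {"type":"object","properties":{"linear":{"type":"array","items":{"type":"array","items":{"type":"number","minimum":-1,"maximum":1}}},"twist":{"type":"array","items":{"type":"array","items":{"type":"number","minimum":-1,"maximum":1}}},"hand":{"type":"array","items":{"type":"number"}},"force":{"type":"number"}},"required":["linear","twist","hand"]}

```bash
ls; mkdir -p pics
cat > h.py <<'E'
import numpy as np, cv2
from bench import r
def snap(n,f=None):
    s=r.snapshot(n)
    if f: cv2.imwrite('pics/'+f,cv2.cvtColor(s['frame'],cv2.COLOR_RGB2BGR))
    return s
def cloud(s):
    z=s['range_z'].astype(float);K=s['intrinsics'];v,u=np.mgrid[:z.shape[0],:z.shape[1]]
    P=np.stack([(u-K[0,2])/K[0,0]*z,(v-K[1,2])/K[1,1]*z,z],-1)
    return (P-s['t'])@s['R']
E
python3 - <<'E'
from h import *
s=r.sense();print({k:np.round(v,2).tolist() for k,v in s.items()})
for n in('scene','top'):
    a=snap(n,n+'0.png');np.savez(n+'0.npz',**{k:v for k,v in a.items()});print(a['intrinsics'].tolist(),a['R'].round(3).tolist(),a['t'])
E
```

```text
pics
{'time': 0.0, 'joint_pos': [-82.13, 7.51, 85.33, -0.0, 87.26, -4.89], 'qd': [0.06, -0.02, -0.03, 0.01, -0.05, -0.17], 'joint_efforts': [-0.0, -56.94, -50.05, -0.0, 0.01, 0.0], 'tool_pos': [132.53, -584.62, 230.26], 'tcp_rot': [-89.99, 0.1, -77.24], 'ft_force': [0.14, -0.06, 0.85], 'wrist_torque': [0.03, -0.03, 0.04], 'finger_gap': 85.36}
[[381.42489742203077, 0.0, 316.0057140055028], [0.0, 381.42489742203077, 196.13068036871465], [0.0, 0.0, 1.0]] [[0.551, 0.834, 0.004], [0.667, -0.438, -0.602], [-0.501, 0.334, -0.798]] [-297.78545825 -335.64094926 1557.26094171]
[[369.0111395269062, 0.0, 325.51842999346906], [0.0, 369.0111395269062, 199.09018449174863], [0.0, 0.0, 1.0]] [[-0.004, -1.0, 0.003], [-0.98, 0.003, -0.198], [0.198, -0.004, -0.98]] [4.22834971e-01 5.52586725e+02 1.22740709e+03]
```

View pics/top0.png

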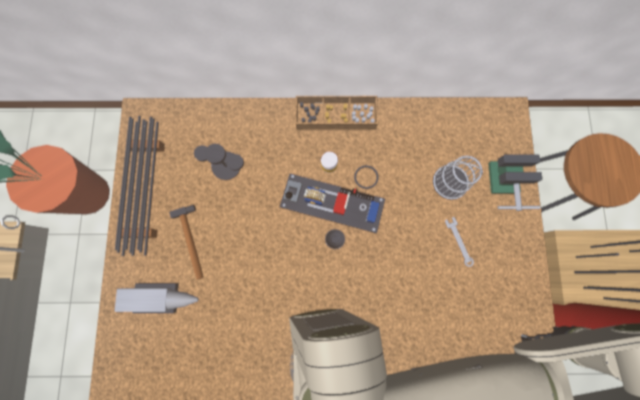

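View pics/scene0.png

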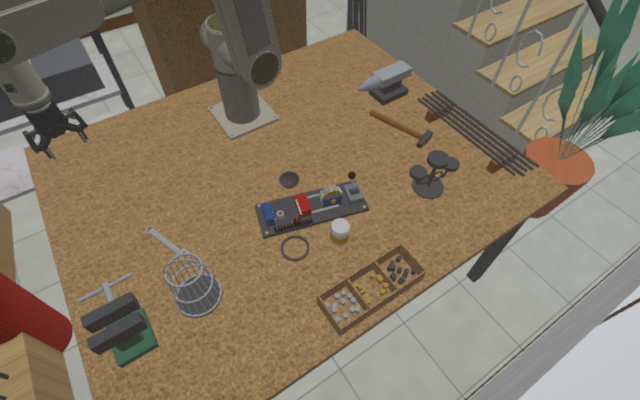

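Top view: the jig is centred near (332,203) px. Its +y runs left and slightly up, from the blue anvil (374,211) past the red jaw (342,203) and wheel (315,195) to the lock (290,192). The gauge is on its upper (+x) side. The scene view agrees, so I fit the jig pose from the bed's depth points.

Run:
```python
from h import *
for n in('top','scene'):
    s=dict(np.load(n+'0.npz'));P=cloud(s);F=s['frame'].astype(int)
    ok=(s['range_z']>0)
    c=P[...,:2]-[600,0]
    near=(P[...,2]>-50)&ok
    t=P[ok&(F.max(-1)>0)]
    # bench plane height near jig
    R,G,B=F[...,0],F[...,1],F[...,2]
    u0,u1,v0,v1=(275,390,168,238) if n=='top' else (250,372,175,240)
    w=np.zeros(ok.shape,bool);w[v0:v1,u0:u1]=1
    brown=w&ok&(R-B>40)&(G-B>10)
    print(n,'bench z',np.median(P[brown][:,2]))
    bed=w&ok&(abs(P[...,2]-15-np.median(P[brown][:,2]))<6)&(R-B<25)
    m=cv2.morphologyEx(((w&ok&(P[...,2]>9)&(R-B<30))|(w&ok&(P[...,2]>20))).astype(np.uint8),cv2.MORPH_OPEN,np.ones((3,3)))
    k,l,st,ce=cv2.connectedComponentsWithStats(m);i=1+st[1:,4].argmax()
    Q=P[l==i]; print('rect',cv2.minAreaRect(Q[(Q[:,2]<21)][:,:2].astype(np.float32)),len(Q))
    for nm,mm in(('blue',w&ok&(B-R>40)),('red',w&ok&(R-G>90)&(R-B>90)),('top>80',w&ok&(P[...,2]>75))):
        q=P[mm];print(nm,len(q),np.median(q,0).round(1),q.min(0).round(),q.max(0).round())
```

```text
top bench z -0.6091660034379316
rect ((548.951416015625, -24.930206298828125), (356.3362731933594, 128.92169189453125), 74.4310073852539) 3349
blue 183 [ 513.8 -162.7   54.1] [ 475. -184.   15.] [579.  70.  69.]
red 177 [539.3 -51.9  50.2] [504. -73.  43.] [576. -31.  56.]
top>80 164 [561.8  47.9  86.1] [546.  11.  75.] [583. 136. 107.]
scene bench z -0.9967337693381596
rect ((584.9581298828125, -34.73712158203125), (357.64617919921875, 203.30789184570312), 74.47755432128906) 3867
blue 182 [ 517.3 -162.6   54.1] [ 478. -186.   45.] [597.  60.  67.]
red 154 [543.2 -52.8  49.7] [ 505. -103.   45.] [588. -31.  55.]
top>80 226 [575.9  29.9  80.3] [550. -41.  75.] [722. 130. 100.]
```

```bash
cat >> h.py <<'E'
from scipy.spatial.transform import Rotation as Ro
def pose():
    s=r.sense();return np.array(s['tool_pos']),Ro.from_euler('xyz',s['tcp_rot'],degrees=True)
def go(p,rpy):
    t,q=pose();d=q.inv().apply(np.array(p)-t)/300;w=(q.inv()*Ro.from_euler('xyz',rpy,degrees=True)).as_rotvec()/(np.pi/2)
    return 'lin %s tw %s'%(d.round(4).tolist(),w.round(4).tolist())
E
python3 - <<'E'
from h import *
a=snap('wrist');print(np.array(a['hand_eye']).round(3).tolist(),a['intrinsics'].tolist())
print(go([347,-277,260],[-90,0,-105.5]))
E
```

```text
[[1.0, -0.0, 0.001, -0.786], [-0.001, -0.26, 0.966, -141.694], [0.0, -0.966, -0.26, 64.763], [0.0, 0.0, 0.0, 1.0]] [[316.3095983746581, 0.0, 323.984956442658], [0.0, 316.3095983746581, 204.8738280589082], [0.0, 0.0, 1.0]]
lin [-0.8426, -0.0972, 0.9239] tw [0.0002, 0.3141, -0.0009]
```

Request:
move_arm(linear=[[-0.84,-0.1,0.92],[-0.84,-0.1,0.92],[-0.84,-0.1,0.92],[-0.84,-0.1,0.92],[-0.84,-0.1,0.92],[-0.84,-0.1,0.92],[-0.84,-0.1,0.92],[-0.84,-0.1,0.92],[-0.84,-0.1,0.92],[-0.84,-0.1,0.92],[-0.84,-0.1,0.92],[-0.84,-0.1,0.92]], twist=[[0,0.31,0],[0,0.31,0],[0,0.31,0],[0,0.31,0],[0,0.31,0],[0,0.31,0],[0,0.31,0],[0,0.31,0],[0,0.31,0],[0,0.31,0],[0,0.31,0],[0,0.31,0]], hand=[-1,-1,-1,-1,-1,-1,-1,-1,-1,-1,-1,-1], force=40)

```text
time: 1.15
tool_pos: [346.0, -278.0, 260.7]
tcp_rot: [-90.0, 0.1, -105.1]
ft_force: [0.6, 0.2, -0.5]
finger_gap: 0.3
```

Run:
```python
from h import *
print(go([441,-155,230],[-90,0,-105.5]));print(go([537,-32,200],[-90,0,-105.5]))
```

```text
lin [-0.4782, 0.1027, 0.1994] tw [0.0005, 0.0049, -0.0006]
lin [-0.9571, 0.203, 0.402] tw [0.0005, 0.0049, -0.0006]
```

Request:
move_arm(linear=[[-0.957,0.2,0.402],[-0.957,0.2,0.402],[-0.957,0.2,0.402],[-0.957,0.2,0.402],[-0.957,0.2,0.402],[-0.957,0.2,0.402],[-0.957,0.2,0.402],[-0.957,0.2,0.402],[-0.957,0.2,0.402],[-0.957,0.2,0.402],[-0.957,0.2,0.402],[-0.957,0.2,0.402]], twist=[[0,0.005,0],[0,0.005,0],[0,0.005,0],[0,0.005,0],[0,0.005,0],[0,0.005,0],[0,0.005,0],[0,0.005,0],[0,0.005,0],[0,0.005,0],[0,0.005,0],[0,0.005,0]], hand=[-1,-1,-1,-1,-1,-1,-1,-1,-1,-1,-1,-1])

```text
time: 2.15
tool_pos: [536.6, -34.0, 200.9]
tcp_rot: [-90.1, 0.0, -105.6]
ft_force: [-0.7, -0.4, 0.2]
finger_gap: -0.2
```

```bash
cat >> h.py <<'E'
def wsnap(f=None):
    t,q=pose();s=snap('wrist',f);H=np.array(s['hand_eye'])
    Rw=q.as_matrix()@H[:3,:3];tw=q.as_matrix()@H[:3,3]+t
    s['R']=Rw.T;s['t']=-Rw.T@tw;return s
E
python3 - <<'E'
from h import *
s=wsnap('w1.png');np.savez('w1.npz',**{k:v for k,v in s.items()});print(pose()[0],r.sense()['tcp_rot'],r.sense()['ft_force'])
E
```

```text
[536.68647932 -33.83813874 201.12532958] [-9.00316701e+01  3.63206494e-02 -1.05653124e+02] [0.25974307 0.55614335 0.3541951 ]
```

View pics/w1.png

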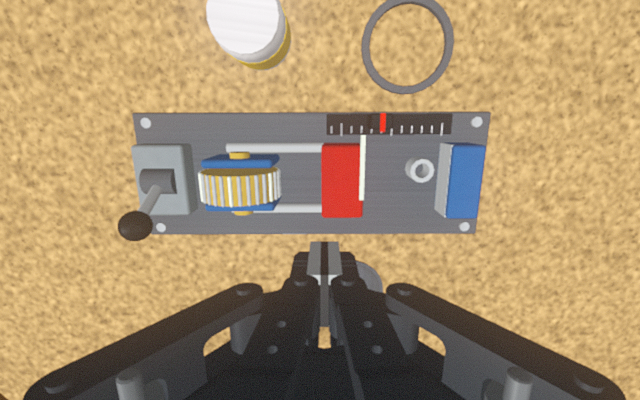

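Wrist view: lever knob at (135,226) leaning to −x, wheel around (240,187), and red jaw with its white index bar, tip at (364,137). The red gauge mark is at (382,122), and the fingertips are near (325,245). I fit the bed and compute the index–mark offset.

```bash
cat >> h.py <<'E'
def hit(s,u,v,z):
    K=s['intrinsics'];d=s['R'].T@np.array([(u-K[0,2])/K[0,0],(v-K[1,2])/K[1,1],1]);c=-s['R'].T@s['t']
    return c+d*(z-c[2])/d[2]
O=None
def jig(P,O,yaw):
    c,s=np.cos(np.radians(yaw)),np.sin(np.radians(yaw));d=np.asarray(P)[...,:2]-O
    return np.stack([d[...,0]*c+d[...,1]*s,-d[...,0]*s+d[...,1]*c],-1)
def bars(s,O,yaw):
    """jig y of index bar (outer part) and gauge mark from colour; (y,n) each"""
    F=s['frame'].astype(int);v,u=np.mgrid[:400,:640];K=s['intrinsics']
    c=-s['R'].T@s['t'];D=np.stack([(u-K[0,2])/K[0,0],(v-K[1,2])/K[1,1],np.ones(u.shape)],-1)@s['R']
    P=c+D*((51.5-c[2])/D[...,2])[...,None];J=jig(P,O,yaw)
    x,y=J[...,0],J[...,1];Rr,G,B=F[...,0],F[...,1],F[...,2]
    wt=np.clip(F.min(-1)-120,0,None)*((x>37.5)&(x<42.5)&(y>-90)&(y<-25))
    rd=np.clip(Rr-np.maximum(G,B)-60,0,None)*((x>49)&(x<59)&(y>-100)&(y<-30))
    return [((w*y).sum()/w.sum(),(w*x).sum()/w.sum(),(w>0).sum()) for w in(wt,rd)]
E
python3 - <<'E'
from h import *
s=dict(np.load('w1.npz'))
F=s['frame'].astype(int)
P=cloud(s);ok=s['range_z']>0
for nm,(u,v) in dict(bed=(300,225),jaw=(340,180),anvil=(466,180),wheel=(240,185),knob=(135,226),mark=(382,122)).items(): print(nm,P[v,u].round(1))
sc=np.array([[146,123],[477,122],[464,227],[161,228]]) # screws
# refine bed outline
m=((F.max(-1)-F.min(-1)<28)&(F.max(-1)<150)).astype(np.uint8);m[245:]=0
m=cv2.morphologyEx(m,cv2.MORPH_OPEN,np.ones((5,5)))
m=cv2.morphologyEx(m,cv2.MORPH_CLOSE,np.ones((9,9)))
k,l,st,ce=cv2.connectedComponentsWithStats(m);i=l[160,300];print(i,st[i])
ed=[]
for name,pts in(('top',[(u,None) for u in range(160,310,10)]+[(u,None) for u in range(455,475,5)]),):
    for u,_ in pts:
        vv=np.where(l[:,u]==i)[0];ed.append((hit(s,u,vv.min()-.5,15)[:2],hit(s,u,vv.max()+.5,15)[:2]))
a=np.array([e[0] for e in ed]);b=np.array([e[1] for e in ed])
for q in(a,b):
    L=cv2.fitLine(q.astype(np.float32),cv2.DIST_HUBER,0,.01,.01).ravel();print('line ang',np.degrees(np.arctan2(L[1],L[0])),L[2:])
for z in (15,): print('screws',[hit(s,u,v,16)[:2].round(1).tolist() for u,v in sc], 'mean',np.mean([hit(s,u,v,16)[:2] for u,v in sc],0))
y=-15.6;rowv=175
for vv in(150,210):
    uu=np.where(l[vv]==i)[0];print(vv,uu.min(),uu.max(),hit(s,uu.min(),vv,15)[:2].round(1),hit(s,uu.max(),vv,15)[:2].round(1))
O=np.array([546.3,-34.6])
print('bars',bars(s,O,-15.55))
print('knob',jig(hit(s,135,226,90),O,-15.55),'wheel',jig(hit(s,240,187,88.8),O,-15.55),'jawface',jig(hit(s,362,180,51),O,-15.55),'mark tip',jig(hit(s,382.5,133,51.5),O,-15.55))
E
```

```text
bed [498.3   4.2  13.3]
jaw [541.9 -51.   49.4]
anvil [ 511.4 -163.1   54.3]
wheel [567.4  29.3  87. ]
knob [559.7 119.7  98.1]
mark [ 582.8 -100.5   51.1]
3 [ 277  153   44   51 2108]Traceback (most recent call last):
  File "<stdin>", line 15, in <module>
    return umr_minimum(a, axis, None, out, keepdims, initial, where)
ValueError: zero-size array to reduction operation minimum which has no identity
```

Run:
```python
from h import *
s=dict(np.load('w1.npz'))
sc=np.array([[146,123],[477,122],[464,227],[161,228]])
W=np.array([hit(s,u,v,16)[:2] for u,v in sc]);print(W.round(1).tolist(),W.mean(0))
for a,b in((0,1),(3,2)):
    d=W[a]-W[b];print(np.degrees(np.arctan2(d[1],d[0]))-90,np.linalg.norm(d))
C=np.array([[134,113],[490,112],[476.5,234],[144,234]])
W=np.array([hit(s,u,v,15)[:2] for u,v in C]);print(W.round(1).tolist(),W.mean(0))
for a,b in((0,1),(3,2)):
    d=W[a]-W[b];print(np.degrees(np.arctan2(d[1],d[0]))-90,np.linalg.norm(d))
O=np.array([546.3,-34.6])
print('bars',bars(s,O,-15.55))
for n,a in dict(knob=(135,226,90),wheel=(240,187,88.8),jawface=(362,180,51.5),jawback=(322,180,51),mark=(382.5,133,51.5),anvL=(448,180,55)).items(): print(n,jig(hit(s,*a),O,-15.55).round(1))
```

```text
[[643.5, 121.0], [555.3, -197.8], [448.7, -167.7], [536.7, 150.8]] [546.06477612 -23.43485123]
-15.472394783580512 330.7205899926442
-15.440506988998607 330.4387396256416
[[655.8, 129.0], [561.3, -212.1], [436.5, -180.0], [535.1, 172.2]] [547.15286485 -22.72249312]
-15.48536249563736 353.96209391245526
-15.64026093266881 365.777448917078
bars [(np.float64(-40.366502657316374), np.float64(39.93872558567458), np.int64(156)), (np.float64(-53.972444848296085), np.float64(54.161316372903954), np.int64(73))]
knob [-31.3 157.4]
wheel [ 1.8 66.9]
jawface [  0.5 -37.4]
jawback [ 0.5 -0. ]
mark [ 43.3 -54.5]
anvL [   1.  -116.2]
```

Run:
```python
from h import *
s=dict(np.load('w1.npz'))
c=s['frame'][100:220,300:460];cv2.imwrite('pics/c1.png',cv2.cvtColor(cv2.resize(c,None,fx=5,fy=5,interpolation=cv2.INTER_NEAREST),cv2.COLOR_RGB2BGR))
O=np.array([544.,-33]);print(bars(s,O,-15.5))
for v in range(132,165,4):
    row=s['frame'][v,350:376].min(-1);print(v,row.tolist())
for v in range(112,134,4): print(v,(s['frame'][v,374:392,0].astype(int)-s['frame'][v,374:392,1]).tolist())
```

```text
[(np.float64(-38.82500527220387), np.float64(40.218485832600216), np.int64(142)), (np.float64(-54.97644051910144), np.float64(54.18220277033539), np.int64(76))]
132 [138, 163, 120, 66, 62, 65, 64, 69, 62, 65, 143, 160, 119, 65, 68, 63, 66, 59, 64, 70, 143, 163, 117, 66, 65, 64]
136 [127, 123, 124, 124, 118, 120, 121, 119, 124, 124, 170, 223, 242, 241, 241, 213, 141, 117, 120, 126, 122, 122, 120, 120, 122, 123]
140 [116, 121, 119, 115, 121, 120, 120, 120, 117, 119, 179, 223, 236, 235, 239, 207, 126, 112, 116, 120, 115, 115, 116, 115, 115, 118]
144 [51, 41, 38, 45, 40, 44, 41, 32, 32, 71, 187, 231, 237, 237, 239, 208, 129, 115, 122, 118, 124, 119, 125, 121, 121, 120]
148 [42, 50, 56, 44, 44, 48, 48, 47, 43, 74, 198, 237, 237, 237, 226, 185, 123, 118, 123, 122, 120, 120, 117, 122, 117, 121]
152 [41, 53, 51, 45, 45, 43, 53, 48, 46, 79, 200, 235, 237, 235, 228, 190, 122, 116, 122, 121, 120, 121, 120, 122, 121, 114]
156 [47, 49, 48, 44, 49, 48, 44, 49, 36, 72, 200, 234, 237, 238, 218, 165, 118, 113, 116, 113, 115, 118, 119, 116, 119, 120]
160 [49, 49, 45, 48, 52, 46, 43, 43, 35, 101, 211, 240, 236, 236, 218, 169, 122, 121, 124, 123, 123, 117, 124, 123, 120, 117]
164 [49, 49, 54, 35, 56, 45, 50, 44, 36, 96, 211, 241, 236, 238, 212, 144, 119, 114, 118, 122, 117, 119, 114, 122, 123, 121]
112 [16, 13, 16, 16, 11, 11, 14, 32, 49, 48, 47, 27, 11, 11, 19, 18, 16, 17]
116 [11, 10, 16, 11, 9, 37, 136, 183, 185, 193, 190, 153, 38, 0, 11, 5, 8, 15]
120 [16, 11, 13, 10, 4, 41, 141, 188, 187, 195, 187, 153, 32, 1, 13, 8, 9, 12]
124 [12, 13, 10, 9, 10, 60, 154, 192, 188, 192, 178, 120, 20, 5, 11, 12, 15, 9]
128 [18, 18, 12, 13, 7, 74, 167, 197, 191, 195, 177, 107, 20, 4, 16, 13, 8, 7]
132 [11, 13, 7, 10, 12, 21, 40, 49, 65, 77, 64, 24, 10, 13, 8, 10, 5, 2]
```

View pics/c1.png

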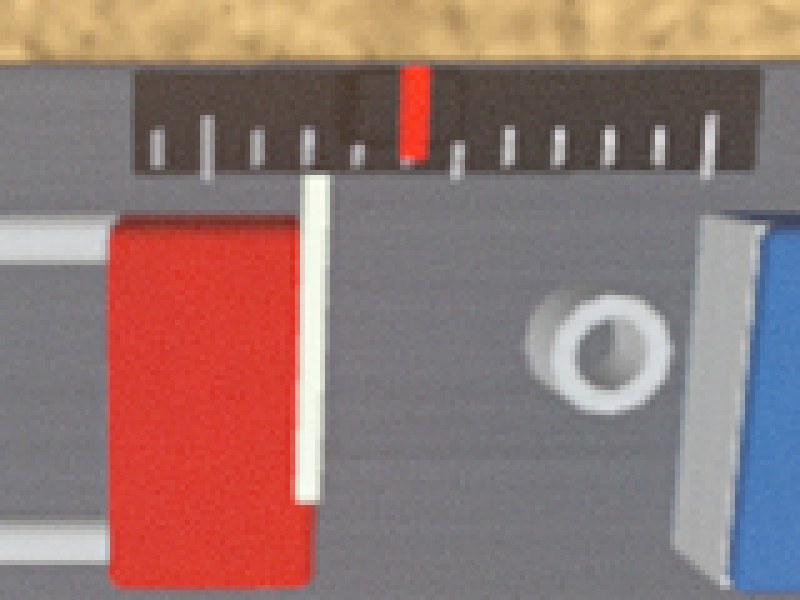

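The 5× crop shows the index bar centred at about u=363 (full image) and the red mark at about u=382.6, roughly 18 mm apart. I tighten the measurement, since the clip's ticks skewed it, and move over the wheel.

```bash
sed -i 's/^    wt=.*/    wt=np.clip(F.min(-1)-150,0,None)*((x>22)\&(x<40)\&(y>-90)\&(y<-25))/' h.py
cat >> h.py <<'E'
O=np.array([545.,-33.5]);YAW=-15.5
def J2W(x,y,z):
    return np.append(Ro.from_euler('z',YAW,degrees=True).apply([x,y,0])[:2]+O,z)
def gj(x,y,z): return go(J2W(x,y,z),[-90,0,YAW-90])
E
python3 - <<'E'
from h import *
s=dict(np.load('w1.npz'));print(bars(s,O,YAW))
print(gj(0,95,130),gj(0,95,100))
E
```

```text
[(np.float64(-37.638876009359215), np.float64(31.15687755975971), np.int64(120)), (np.float64(-54.758063400439625), np.float64(53.92940347188003), np.int64(75))]
lin [-0.3251, 0.2373, 0.0257] tw [0.0004, -0.0017, -0.0004] lin [-0.325, 0.3373, 0.0257] tw [0.0004, -0.0017, -0.0004]
```

Request:
move_arm(linear=[[-0.325,0.2,0.025],[-0.325,0.2,0.025],[-0.325,0.2,0.025],[-0.325,0.3,0.025],[-0.325,0.337,0.025],[-0.325,0.337,0.025],[-0.325,0.337,0.025]], twist=[[0,0,0],[0,0,0],[0,0,0],[0,0,0],[0,0,0],[0,0,0],[0,0,0]], hand=[-1,-1,-1,-1,-1,-1,-1])

```text
time: 2.78
tool_pos: [569.6, 56.8, 100.1]
tcp_rot: [-90.1, -0.0, -105.7]
ft_force: [0.7, -0.5, 0.6]
finger_gap: 0.0
```

Run:
```python
from h import *
s=wsnap('w2.png');print(pose()[0],r.sense()['ft_force'],bars(s,O,YAW));print(jig(pose()[0],O,YAW));print(gj(0,83,88),gj(0,95,100))
```

```text
[570.66300865  56.7956074  101.47975359] [ 0.48476168 -0.31612219  0.18460163] [(np.float64(-43.87789984365362), np.float64(30.524595427652397), np.int64(441)), (np.float64(-54.16015607978862), np.float64(54.20723632265958), np.int64(218))]
[ 0.59920516 93.86973784]
lin [0.0363, 0.0449, -0.0019] tw [-0.0004, -0.0028, -0.0005] lin [-0.0038, 0.0049, -0.002] tw [-0.0004, -0.0028, -0.0005]
```

View pics/w2.png

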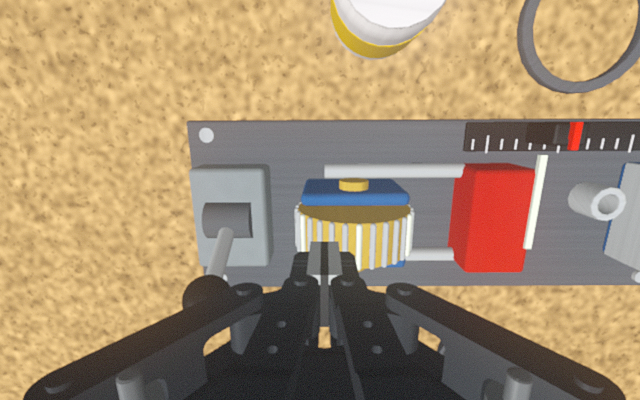

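The fingertip (325,245) is about 16–18 mm on the +y side of the wheel top, as intended. I probe for contact gently.

Request:
move_arm(linear=[[0.03,0.02,0],[0.03,0.033,0],[0.03,0.036,0],[0.03,0.039,0],[0.03,0.041,0],[0.03,0.043,0]], twist=[[0,0,0],[0,0,0],[0,0,0],[0,0,0],[0,0,0],[0,0,0]], hand=[-1,-1,-1,-1,-1,-1])

```text
time: 3.33
tool_pos: [568.3, 48.2, 88.7]
tcp_rot: [-89.9, 0.1, -105.7]
ft_force: [0.0, 0.9, -0.3]
finger_gap: 0.3
```

Request:
move_arm(linear=[[0,0.003,0],[0,0.006,0],[0,0.006,0]], twist=[[0,0,0],[0,0,0],[0,0,0]], hand=[-1,-1,-1])

```text
time: 3.58
tool_pos: [568.6, 48.3, 87.9]
tcp_rot: [-89.9, 0.1, -105.7]
ft_force: [-3.0, -0.5, 7.5]
finger_gap: -0.1
```

Request:
move_arm(linear=[[0,0.002,0],[0.015,0.002,0],[0.03,0.002,0],[0.045,0.002,0],[0.06,0.002,0],[0.07,0.003,0],[0.08,0.005,0],[0.085,0.006,0],[0.085,0.006,0]], twist=[[0,0,0],[0,0,0],[0,0,0],[0,0,0],[0,0,0],[0,0,0],[0,0,0],[0,0,0],[0,0,0]], hand=[-1,-1,-1,-1,-1,-1,-1,-1,-1])

```text
time: 4.33
tool_pos: [561.8, 23.3, 86.0]
tcp_rot: [-89.9, 0.0, -105.8]
ft_force: [0.9, -1.6, 2.1]
finger_gap: -0.4
```

```bash
python3 - - <<'E'
import re
t=open('h.py').read()
t=t.replace("    return [((w*y)","    k,l,st,_=cv2.connectedComponentsWithStats((wt>0).astype(np.uint8));wt=wt*(l==1+st[1:,4].argmax())\n    return [((w*y)")
open('h.py','w').write(t)
from h import *
s=wsnap('w3.png');print(jig(pose()[0],O,YAW),pose()[0][2],r.sense()['ft_force'],bars(s,O,YAW))
im=cv2.imread('pics/w2.png')
E
```

```text
[ 0.95938441 59.21120957] 85.97372367693559 [ 1.0405269  -1.47453123  2.73652107] [(np.float64(-42.52062288915299), np.float64(31.228410118016228), np.int64(328)), (np.float64(-54.24316019827534), np.float64(54.20528949402282), np.int64(230))]
```

Works: the gap between index and mark fell from 17.1 to 11.7 mm, against 5.7 mm of travel predicted. Next stroke.

Request:
move_arm(linear=[[0,-0.03,0],[-0.06,-0.035,0],[-0.098,-0.03,0],[-0.098,-0.008,0],[-0.098,0,0],[-0.085,-0.001,0],[-0.07,-0.001,0],[-0.055,-0.001,0],[-0.04,-0.001,0],[-0.025,0,0],[-0.01,0.002,0],[0,0.004,0]], twist=[[0,0,0],[0,0,0],[0,0,0],[0,0,0],[0,0,0],[0,0,0],[0,0,0],[0,0,0],[0,0,0],[0,0,0],[0,0,0],[0,0,0]], hand=[-1,-1,-1,-1,-1,-1,-1,-1,-1,-1,-1,-1])

```text
time: 5.38
tool_pos: [562.3, 22.8, 85.4]
tcp_rot: [-89.8, 0.0, -105.7]
ft_force: [0.5, 0.3, 5.3]
finger_gap: -0.1
```

```bash
cat > q.py <<'E'
from h import *
import sys
s=wsnap(sys.argv[1]);p=pose()[0];print(jig(p,O,YAW),p[2],r.sense()['ft_force'],bars(s,O,YAW))
E
python3 q.py w4.png
```

```text
[ 1.58613682 58.33330836] 85.09587006146906 [ 1.36119463 -2.18448054  7.26065475] [(np.float64(-49.57423847103947), np.float64(31.217175059811886), np.int64(346)), (np.float64(-54.231554315259395), np.float64(54.206025711466104), np.int64(242))]
```

Request:
move_arm(linear=[[0,-0.03,0],[-0.05,-0.035,0],[-0.08,-0.03,0],[-0.08,-0.01,0],[-0.08,-0.003,0],[-0.07,-0.003,0],[-0.058,-0.003,0],[-0.046,-0.003,0],[-0.034,-0.003,0],[-0.024,-0.002,0],[-0.024,-0.002,0]], twist=[[0,0,0],[0,0,0],[0,0,0],[0,0,0],[0,0,0],[0,0,0],[0,0,0],[0,0,0],[0,0,0],[0,0,0],[0,0,0]], hand=[-1,-1,-1,-1,-1,-1,-1,-1,-1,-1,-1])

```text
time: 6.35
tool_pos: [564.9, 28.9, 88.0]
tcp_rot: [-89.7, 0.0, -105.7]
ft_force: [-6.9, 0.1, 21.2]
finger_gap: -0.2
```

```bash
python3 q.py w5.png
```

```text
[ 2.47032851 65.47859405] 87.93230664690988 [-6.72990559 -0.16856565 21.93004242] [(np.float64(-53.77517658630499), np.float64(31.361462795051626), np.int64(336)), (np.float64(-54.242291206682246), np.float64(54.16840661183332), np.int64(230))]
```

Remaining offset reads about 0.5 mm from this oblique view. I lift off and check from directly above the mark.

Request:
move_arm(linear=[[0,-0.07,0],[0,-0.14,0],[0.1,-0.17,-0.02],[0.2,-0.17,-0.04],[0.3,-0.17,-0.06],[0.398,-0.17,-0.067],[0.398,-0.17,-0.067],[0.398,-0.17,-0.067]], twist=[[0,0,0],[0,0,0],[0,0,0],[0,0,0],[0,0,0],[0,0,0],[0,0,0],[0,0,0]], hand=[-1,-1,-1,-1,-1,-1,-1,-1])

```text
time: 7.07
tool_pos: [511.8, -81.7, 137.8]
tcp_rot: [-89.8, 0.0, -105.8]
ft_force: [0.5, 0.0, -0.9]
finger_gap: -0.4
```

```bash
python3 q.py w6.png
python3 - <<'E'
from h import *
im=cv2.imread('pics/w6.png');cv2.imwrite('pics/c6.png',cv2.resize(im[20:220,220:420],None,fx=3,fy=3,interpolation=cv2.INTER_NEAREST))
E
```

```text
[-18.85893544 -54.26682099] 137.91379252904267 [-0.09329829  0.37534026  0.02767266] [(np.float64(-53.758153264831655), np.float64(30.91409127923197), np.int64(187)), (np.float64(-54.75180125893995), np.float64(54.189368028328), np.int64(105))]
```

View pics/c6.png

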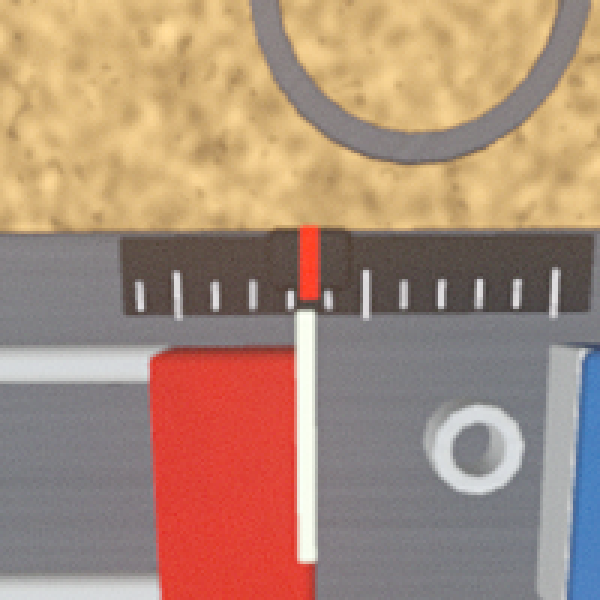

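Crop (3×): white bar centre at about x=306.5, red pointer at about 309.5, so about 1 px short. I take a sub-pixel reading.

```bash
cat > sub.py <<'E'
from h import *
import sys
def prof(im,u0,u1,rows):
    o=[]
    for v in rows:
        a=im[v,u0:u1].astype(float);a=np.clip(a-.5*(a[:3].mean()+a[-3:].mean())-15,0,None);o.append((a*np.arange(u0,u1)).sum()/a.sum())
    return np.array(o)
if __name__=='__main__':
    out=[]
    for k in range(3):
        s=wsnap();F=s['frame'].astype(int)
        vb=range(125,133);vm=range(99,117)
        b=prof(F[...,2],310,334,vb);m=prof(F[...,0]-F[...,1],312,336,vm)
        out.append([jig(hit(s,np.median(b),128.5,51.5),O,YAW)[1],jig(hit(s,np.median(m),108,51.5),O,YAW)[1],np.median(b),np.median(m)])
    print(np.round(out,2),b.round(1),m.round(1))
    print(bars(s,O,YAW)); print(gj(0,82,100))
E
python3 sub.py
```

```text
[[-53.63 -54.74 322.86 324.35]
 [-53.75 -54.66 324.11 325.35]
 [-53.68 -54.76 324.63 326.13]] [324.6 324.6 324.7 324.7 324.6 324.6 324.7 324.6] [326.1 326.2 326.1 326.2 326.1 326.1 326.1 326.1 326.1 326.1 326.1 326.1
 326.1 326.1 326.1 326.1 326.2 326.1]
[(np.float64(-53.705814783733274), np.float64(31.30382682242292), np.int64(184)), (np.float64(-54.761835444750496), np.float64(54.09607504228529), np.int64(105))]
lin [-0.45, 0.1282, 0.06] tw [-0.0027, -0.0015, -0.0004]
```

Both measures give 1.0 mm left, i.e. a stroke of about 4.6 mm. Back to the wheel.

Request:
move_arm(linear=[[-0.13,0,0.015],[-0.26,0,0.03],[-0.38,0,0.045],[-0.44,0.04,0.057],[-0.44,0.09,0.057],[-0.44,0.125,0.057],[-0.44,0.125,0.057],[-0.44,0.125,0.057]], twist=[[0,0,0],[0,0,0],[0,0,0],[0,0,0],[0,0,0],[0,0,0],[0,0,0],[0,0,0]], hand=[-1,-1,-1,-1,-1,-1,-1,-1])

```text
time: 7.93
tool_pos: [564.2, 43.0, 99.9]
tcp_rot: [-89.9, -0.0, -105.6]
ft_force: [0.7, 0.3, 0.5]
finger_gap: 0.1
```

```bash
python3 -c "
from h import *
for i in range(3): r.snapshot('wrist');print(jig(pose()[0],O,YAW),pose()[0][2])
print(gj(0,80,87))"
```

```text
[-1.12237033 78.71906841] 100.95108161095708
[-0.56164123 78.64014938] 101.66095414743901
[-0.26668584 78.61652048] 101.99200116618552
lin [-0.0046, 0.05, 0.0006] tw [-0.0035, -0.002, -0.0006]
```

Request:
move_arm(linear=[[0,0.02,0],[0,0.035,0],[0,0.042,0],[0,0.046,0],[0,0.048,0],[0.004,0.048,0],[0.008,0.048,0],[0.012,0.048,0],[0.016,0.048,0],[0.016,0.048,0],[0.016,0.048,0]], twist=[[0,0,0],[0,0,0],[0,0,0],[0,0,0],[0,0,0],[0,0,0],[0,0,0],[0,0,0],[0,0,0],[0,0,0],[0,0,0]], hand=[-1,-1,-1,-1,-1,-1,-1,-1,-1,-1,-1])

```text
time: 9.0
tool_pos: [564.7, 38.1, 88.6]
tcp_rot: [-89.7, 0.1, -105.7]
ft_force: [-4.0, 2.4, 8.7]
finger_gap: 0.1
```

```bash
python3 q.py w7.png
```

```text
[-0.09995301 74.27396062] 88.60745125487847 [-3.93737476  2.7796292   7.54210673] [(np.float64(-54.59893904360904), np.float64(30.99220386733418), np.int64(344)), (np.float64(-54.16330777696473), np.float64(54.259329786064335), np.int64(236))]
```

Request:
move_arm(linear=[[0,-0.07,0],[0,-0.14,0],[0.1,-0.165,-0.02],[0.2,-0.165,-0.04],[0.3,-0.165,-0.06],[0.42,-0.165,-0.063],[0.42,-0.165,-0.063],[0.42,-0.165,-0.063],[0.42,-0.165,-0.063]], twist=[[0,0,0],[0,0,0],[0,0,0],[0,0,0],[0,0,0],[0,0,0],[0,0,0],[0,0,0],[0,0,0]], hand=[-1,-1,-1,-1,-1,-1,-1,-1,-1])

```text
time: 9.8
tool_pos: [512.2, -78.0, 137.8]
tcp_rot: [-89.7, 0.1, -105.7]
ft_force: [0.8, -0.8, -0.1]
finger_gap: 0.3
```

```bash
python3 sub.py; python3 q.py w8.png;python3 - <<'E'
from h import *
im=cv2.imread('pics/w8.png');cv2.imwrite('pics/c8.png',cv2.resize(im[80:180,270:370],None,fx=6,fy=6,interpolation=cv2.INTER_NEAREST))
E
```

```text
[[-54.58 -54.74 328.13 328.35]
 [-54.69 -54.78 329.19 329.35]
 [-54.6  -54.78 329.54 329.84]] [329.5 329.6 329.5 329.6 329.5 329.5 329.6 329.5] [329.8 329.9 329.9 329.8 329.8 329.8 329.9 329.8 329.8 329.8 329.9 329.9
 329.9 329.8 329.8 329.8 329.9 329.8]
[(np.float64(-54.617939907519585), np.float64(31.170936482992122), np.int64(188)), (np.float64(-54.76459079349404), np.float64(53.78496201546115), np.int64(105))]
lin [-0.4423, 0.1268, 0.0642] tw [-0.0036, -0.0012, -0.0013]
[-19.7132525  -50.69140924] 137.66329581823396 [-0.34584309  0.59235075  0.36207772] [(np.float64(-54.5981089726297), np.float64(31.034801826511725), np.int64(182)), (np.float64(-54.78172631539018), np.float64(54.091263943063346), np.int64(112))]
```

View pics/c8.png

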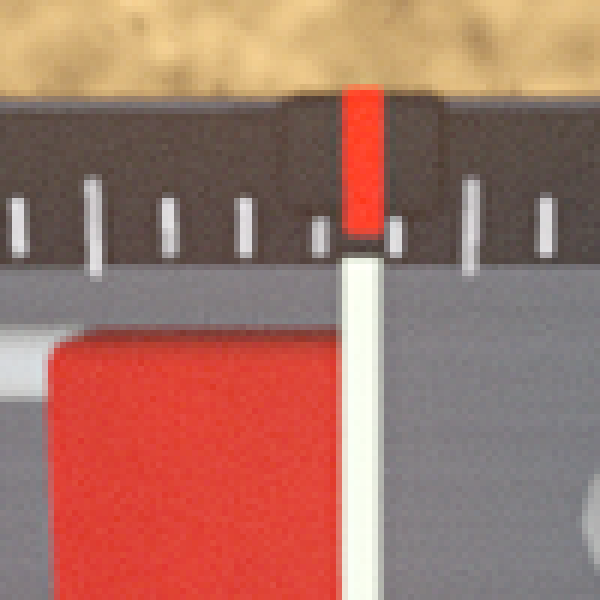

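The index and mark now form one line in the crop, within about 0.15 mm. Next is the lever: approach on its −x side, then push towards +x.

Request:
move_arm(linear=[[-0.1,0,-0.05],[-0.2,0,-0.1],[-0.32,0,-0.15],[-0.44,0,-0.2],[-0.56,0,-0.2],[-0.65,0,-0.2],[-0.693,0,-0.2],[-0.693,0.1,-0.2],[-0.693,0.2,-0.2],[-0.693,0.2,-0.2],[-0.693,0.2,-0.2]], twist=[[0,0,0],[0,0,0],[0,0,0],[0,0,0],[0,0,0],[0,0,0],[0,0,0],[0,0,0],[0,0,0],[0,0,0],[0,0,0]], hand=[-1,-1,-1,-1,-1,-1,-1,-1,-1,-1,-1])

```text
time: 10.92
tool_pos: [508.8, 139.2, 75.9]
tcp_rot: [-90.0, -0.0, -105.6]
ft_force: [0.4, 0.1, 1.3]
finger_gap: 0.1
```

```bash
python3 q.py w9.png; python3 -c "
from h import *
print(gj(-40,157,78),gj(0,157,78),gj(5,157,78))"
```

```text
lin [0.0007, 0.0003, 0.1314] tw [-0.0027, -0.0009, -0.0008] lin [0.0005, 0.0008, 0.2647] tw [-0.0027, -0.0009, -0.0008] lin [0.0005, 0.0009, 0.2814] tw [-0.0027, -0.0009, -0.0008]Traceback (most recent call last):
  File "q.py", line 3, in <module>
    s=wsnap(sys.argv[1]);p=pose()[0];print(jig(p,O,YAW),p[2],r.sense()['ft_force'],bars(s,O,YAW))
                                                                                   ~~~~^^^^^^^^^
  File "h.py", line 36, in bars
    k,l,st,_=cv2.connectedComponentsWithStats((wt>0).astype(np.uint8));wt=wt*(l==1+st[1:,4].argmax())
                                                                                   ~~~~~~~~~~~~~~~^^
ValueError: attempt to get argmax of an empty sequence
```

View pics/w9.png

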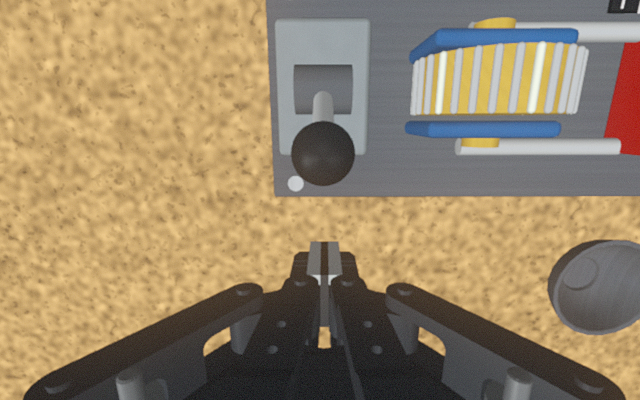

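The knob (323,153) is straight ahead of the fingertip (325,245). Push in tool +z.

Request:
move_arm(linear=[[0,0,0.03],[0,0,0.06],[0,0,0.09],[0,0,0.11],[0,0,0.13],[0,0,0.15],[0,0,0.17],[0,0,0.19],[0,0,0.21],[0,0,0.23],[0,0,0.25],[0,0,0.25]], twist=[[0,0,0],[0,0,0],[0,0,0],[0,0,0],[0,0,0],[0,0,0],[0,0,0],[0,0,0],[0,0,0],[0,0,0],[0,0,0],[0,0,0]], hand=[-1,-1,-1,-1,-1,-1,-1,-1,-1,-1,-1,-1])

```text
time: 11.97
tool_pos: [583.9, 118.7, 78.2]
tcp_rot: [-89.7, 0.1, -105.6]
ft_force: [0.8, -1.1, 0.2]
finger_gap: 0.1
```

Request:
move_arm(linear=[[0,0,0.01],[0,0,0.02],[0,0,0.02]], twist=[[0,0,0],[0,0,0],[0,0,0]], hand=[-1,-1,-1])

```text
time: 12.22
tool_pos: [589.9, 116.9, 78.2]
tcp_rot: [-89.7, 0.1, -105.6]
ft_force: [0.7, -0.2, 0.1]
finger_gap: 0.3
```

Request:
move_arm(linear=[[0,0,0.007],[0,0,0.014],[0,0,0.014]], twist=[[0,0,0],[0,0,0],[0,0,0]], hand=[-1,-1,-1])

```text
time: 12.47
tool_pos: [592.4, 116.2, 77.8]
tcp_rot: [-89.9, 0.0, -105.6]
ft_force: [-9.3, 2.4, 4.7]
finger_gap: 0.2
```

```bash
python3 -c "
from h import *
s=wsnap('w10.png');print(jig(pose()[0],O,YAW),r.sense()['ft_force'])"
```

```text
[  5.63208173 156.96553557] [-8.93126156  1.23584858  4.42816651]
```

View pics/w10.png

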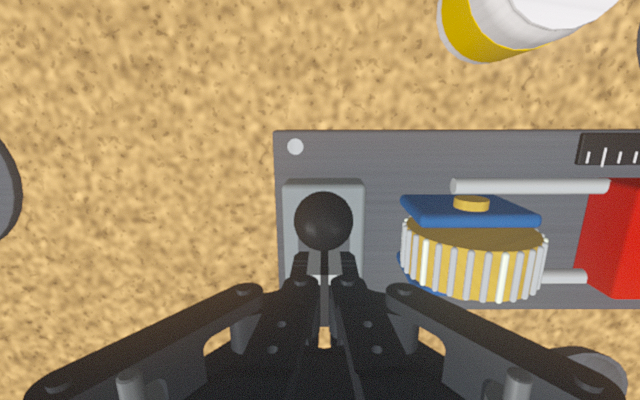

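A 9 N resistance appears exactly where the stop was predicted (tip centre at x≈5.6), and the knob (323,220) is over to +x. Back off, lift, and check both settings.

Request:
move_arm(linear=[[0,0,-0.04],[0,0,-0.12],[0,0,-0.2],[0,-0.1,-0.2],[0,-0.22,-0.2],[0.1,-0.3,-0.18],[0.22,-0.35,-0.15],[0.34,-0.38,-0.12],[0.42,-0.4,-0.1],[0.42,-0.4,-0.1],[0.42,-0.4,-0.1],[0.42,-0.4,-0.1]], twist=[[0,0,0],[0,0,0],[0,0,0],[0,0,0],[0,0,0],[0,0,0],[0,0,0],[0,0,0],[0,0,0],[0,0,0],[0,0,0],[0,0,0]], hand=[-1,-1,-1,-1,-1,-1,-1,-1,-1,-1,-1,-1])

```text
time: 13.52
tool_pos: [529.5, 3.2, 197.6]
tcp_rot: [-89.9, 0.1, -105.6]
ft_force: [-0.1, 0.6, 0.2]
finger_gap: -0.2
```

```bash
python3 q.py w11.png
python3 - <<'E'
from h import *
s=wsnap();P=cloud(s);F=s['frame'].astype(int);J=jig(P,O,YAW)
m=(F.max(-1)<75)&(P[...,2]>70)&(P[...,2]<112)&(abs(J[...,1]-157)<30)&(abs(J[...,0])<60)&(s['range_z']>0)
v,u=np.where(m);print('knob',m.sum(),u.mean(),v.mean(),jig(hit(s,u.mean(),v.mean(),90),O,YAW),P[m][:,2].max())
E
```

```text
[-25.05959821  31.63667769] 197.32627610762577 [ 0.42988351  0.65892448 -0.75208604] [(np.float64(-54.65240894641581), np.float64(31.02952365317855), np.int64(130)), (np.float64(-54.59903788790092), np.float64(54.29899262619989), np.int64(83))]
knob 113 172.9646017699115 138.93805309734512 [ 25.31966006 148.374269  ] 99.1692565143279
```

View pics/w11.png

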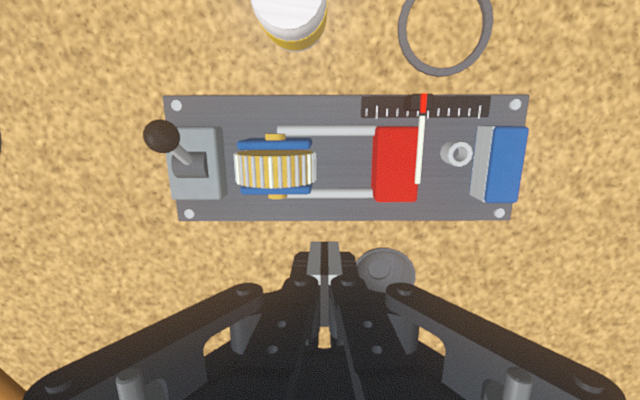

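The lever now leans to +x with its knob at (162,137). White index and red mark line up at u≈421–423, and collar, cup, tin and ring are undisturbed. I check the knob position, then hand in.

Run:
```python
from h import *
s=wsnap();x=jig(hit(s,162,137,90),O,YAW);print('knob',x)
if x[0]>26: print(r.hand_in())
```

```text
knob [ 26.52538752 156.78954293]
the job is handed in; nothing more can be done
None
```

The jig is set and handed in at about 14 s. The index lines up with the red mark, and the lock lever is over to the +x side.

- **Wheel:** With closed fingers I made three strokes across the wheel and one 5 mm correction, with 2 to 22 N shown at the ends of the strokes. From directly above, the white index then sat within about 0.15 mm of the red mark. A more oblique view after the lever push read 0.05 mm the other way. I trust the overhead figure more: an earlier oblique view was off by about 0.5 mm.
- **Lever:** I pushed the knob from its −x side until about 9 N built up, with the fingertip where I expected the end stop. After backing off, the knob read x ≈ 26.5 mm, against 29 mm for fully over. At the start the same method read −31.3 mm for −29, before I moved my estimate of the jig position. The shortfall is about the size of the camera and jig-position error. I took the lever to be on its stop because of the force, not the picture.
- **Bench:** The last picture shows the clip, collar, cup, tin and ring where they were. The other bystanders were not in it, but the arm did not go near them after the start. The first automatic knob measurement was wrong because it took in other dark pixels, so I used the knob's position read from the picture instead.

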